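# Open the seed spreader's rate dial by one click

### The arm

A 7-joint arm with a two-finger parallel gripper is mounted at the origin on the work surface. World frame = base frame: x ahead of the robot, y to its left, z up, the work surface at z = 0. Lengths are in m, angles in rad, forces in N, time in s.
With the tool pointing down it reaches from about 0.4 to 0.85 m from the base axis. Payload 10.4 kg.
Tool frame: the origin (TCP) lies at the very end of the fingers, on their centre line; the grasp point (between the pads) lies 19 mm behind it (grasp_offset is the distance from the TCP to the grasp point, in m); z points along the fingers, y is the line along which they close (so a half turn about z gives the same grasp; the last joint's range is limited). The gripper opens to 85 mm and grips with 20 to 120 N. Pads are 22 mm wide; open, the fingers measure 114 mm over their backs; the gripper's body (76 mm by 85 mm) begins 54 mm behind the grasp point. The pads swing forward as they close: fully open they stand 13 mm farther back than shut.
Start: joints at [1.141, 0.332, -0.065, 1.46, 0.022, 1.35, -0.088], TCP at [0.247, -0.574, 0.231] pointing down, gripper open.
Joint ranges: [-2.6, 2.6], [-0.5, 2.12], [-1.47, 1.34], [0.16, 2.42], [-1.27, 4.41], [0.06, 2.06], [-2.6, 2.6]. Speed limits (rad/s): [2.22, 2.22, 2.79, 2.79, 3.14, 3.14, 3.14].

### API

Orientations are given as a unit quaternion [x, y, z, w].
In Python, from workcell import * gives the robot as it stands.
- The arm moves only by the tool jog_arm, never from a script. Its argument "plan" is a list of rows, each a list of 3 entries, a list of its own where there are three numbers: the turn, a rotation vector about the tool's x, y, z in rad, then the shift along the tool's x, y, z in m, then the finger opening in m, from 0 to 0.0854. A call has 1 to 8 rows; each row is the pose to reach, as a shift and turn from the pose commanded when the call began, along the tool's axes at that moment; what a row does not reach only later rows make up. A row lasts 1/12 s, in which the tool goes at most 41.7 mm and 7.16 degrees, less where a joint would pass 70% of its speed; a pose out of reach is approached as far as the arm can. A call with a gripper value outside its range is refused whole. The fingers move at their own pace and stop on an object; "force" is the grip in N (left out, the last holds). Time passes only in rows, so rows that repeat a pose let the fingers close. It gives the time, the measured TCP pose, the force, the opening and the grip force at its end, in the units of the state.
- get_obs(): the state, without advancing time (a new reading comes with each control period).
- camera(name): name is "scene" or "top"; returns a dict with "img" (384x512x3 uint8, red, green, blue), "mtx" (3x3 intrinsics, pixels), "extrinsics" (4x4, takes a point from camera to world coordinates). Camera axes: x right, y down, z forward; pixel columns grow to the right and rows downward; lengths in m; the calibration is good to about 2 mm. A picture is of the moment at which its call begins. There is no depth.
- hand_in(): hands the job in; it is judged then, once.
The state is a dict: "clock": time; "joint_pos": joint angles; "joint_velocities": joint speeds; "tau": joint torques, N m; "position": TCP position; "ee_rot": TCP orientation; "ft_force": force on the tool from outside, world axes, zero at the start; "torque": the same for the moment, N m; "grip_width": opening from 0.0 (shut) to 1.0 (fully open); "grasp_force": force on a finger pad.
Only numpy, scipy, OpenCV 4.12 (cv2) and the standard library are available. Lean on these libraries where they do the work, as an engineer would, in place of code of your own. Each camera call takes 0.05 s, during which the arm holds its last target. There are 200 camera calls.

### The job

The grey hand-cranked seed spreader on the shelf is sowing a little too thin. Put a fingertip to the knurled edge of the round rate dial on its gear housing and push the dial round clockwise (seen from above) by friction until it clicks into the very next position, one click on from where it stands now and no further, and leave it seated there. Do not pick up, shove or tip the spreader, and leave the bowl, bottle and clip where they are.

Things in the scene. Friction and masses are not known exactly. Their poses are not given: they have to be found in the camera images.
- spreader: Grey plastic seed spreader, about 3 kg, standing loose on four rubber feet; 184 mm wide along its x, 430 mm long along its y. Origin on the shelf under its middle, z up. At its +y end a round hopper on a spinner disc; at its -y end a box-shaped gear housing with the rate dial on its flat top, and a hand crank (below 75 mm) on its -y face.
- rate_dial (a joint): Angle of the dial (rad), growing clockwise seen from above. Click positions 0 to 6 at 0, 0.524, 1.047 .. 3.142 (every 30 degrees), stops 0.12 beyond. Starts seated in one of 0 to 5. A sprung ball resists, about 0.035 N m at first, rising to 0.07 N m (2.2 N at the rim) just before half-way; past that it pulls itself into the next position. Let go before half-way, it springs back.
- dial_center (a point): Centre of the dial's flat top, on its upright axis, 127.5 mm above the shelf; its x, y on the spreader are 0, -105 mm. The dial is a dark round rubber-covered knob, 64 mm across, 24 mm high, with a knurled upright edge, open to a fingertip from the spreader's -x side.
- deck (a point): Point on the gear housing's flat top, 100 mm above the shelf, 47 mm from the dial's axis towards the spreader's -x: bare deck before the open edge of the dial. The top is 124 mm (x) by 130 mm (y), the dial's axis in its middle; the dial's underside is 3.5 mm above it.
- guard (a point): Top of the grey guard collar behind the dial, at its middle. The collar stands on the deck 38.5 to 44.5 mm from the dial's axis, 28 mm high (level with the dial's top), round the half towards the spreader's +x, and carries seven pale studs, growing clockwise, one at each click position of the pointer.
- dial_pointer (a point): Outer end of the pale pointer line on the dial's flat top, 29.5 mm from the axis. It points along the spreader's +y (to the hopper) at position 0, along its +x (middle stud) at position 3, along its -y at position 6.
- hopper_lid (a point): Centre of the top of the hopper's dark lid, 214 mm above the shelf, at x 0, y +105 mm on the spreader. The hopper is 180 mm across; its carrying handle rises to 255 mm.
- bowl: Stainless steel bowl, 150 mm across, 60 mm high, loose; origin under its middle. Leave alone.
- bottle: Blue plastic bottle with a twist cap, 68 mm across, 205 mm high, loose; origin under its middle. Leave alone.
- clip: Black spring clip, 24 mm wide, about 20 mm high, gripping a white plastic plant tag, 155 mm long together along its x, lying loose; origin at the clip's spring. Leave alone.

How it is judged:
On the way:
1. a fingertip on the dial turns it out of its position (contact force between the fingers and rate_dial above 0.3 N and distance of dial_pointer from where it was at the start of the episode between 0.004 and 0.022 m), for 0.04 s.
At the end, for the whole second after the job is handed in: The dial is at rest within 5 degrees of the click position next to the one it started in, clockwise from it; the spreader stands upright within 7 mm of its first place, and the bowl, bottle and clip are within 20 mm of theirs ((value of joint rate_dial between 0.4346 and 0.6126 rad or value of joint rate_dial between 0.9582 and 1.1362 rad or value of joint rate_dial between 1.4818 and 1.6598 rad or value of joint rate_dial between 2.0054 and 2.1834 rad or value of joint rate_dial between 2.529 and 2.707 rad or value of joint rate_dial between 3.0526 and 3.2306 rad) and distance of dial_pointer from where it was at the start of the episode between 0.008 and 0.0224 m and velocity of joint rate_dial between -0.1 and 0.1 rad/s and angle between spreader's own z axis and vertical below 0.03 rad and distance of spreader from where it was at the start of the episode below 0.007 m and distance of hopper_lid from where it was at the start of the episode below 0.01 m and distance of each of bowl, bottle, clip from where it was at the start of the episode below 0.02 m); the robot touches nothing.
It fails at once if the dial is turned anticlockwise, more than a quarter of a click back from its first position ((value of joint rate_dial between -0.2094 and -0.1466 rad or value of joint rate_dial between 0.3142 and 0.377 rad or value of joint rate_dial between 0.8378 and 0.9006 rad or value of joint rate_dial between 1.3614 and 1.4242 rad or value of joint rate_dial between 1.885 and 1.9478 rad or value of joint rate_dial between 2.4086 and 2.4714 rad or value of joint rate_dial between 2.9322 and 2.995 rad) and distance of dial_pointer from where it was at the start of the episode between 0.0035 and 0.0066 m and distance of spreader from where it was at the start of the episode below 0.002 m and distance of hopper_lid from where it was at the start of the episode below 0.003 m).
It fails at once if the dial is turned beyond the next click position, over half-way to the one after (distance of dial_pointer from where it was at the start of the episode above 0.0245 m).
It fails at once if the spreader is lifted, shoved or tipped more than 7 mm (distance of spreader from where it was at the start of the episode above 0.007 m or distance of hopper_lid from where it was at the start of the episode above 0.01 m).
It fails at once if the bowl, bottle or clip is lifted or pushed more than 20 mm (distance of any of bowl, bottle, clip from where it was at the start of the episode above 0.02 m).
It also fails if it takes over 40 s, if anything falls off the work surface, if the arm or the gripper's body presses on something with over 40 N, if the wrist force passes 120 N, or if a joint passes its speed limit or range.

## Working session

There is one attempt and no reset: what is moved stays moved. The work goes in short steps, Python scripts to look and compute and a tool call to move; the robot and the scene stay as the last step left them, time stands still between calls to the robot, and variables do not carry over. Pictures are saved under pics/ and viewed, at most 10 in all, crops included, and the job is handed in when it is done.

Besides the shell and the picture viewer there is one more tool, called after ">>>" by a JSON object that holds its "api" and its "payload". jog_arm: Moves the arm, as the interface text tells. Its arguments: {"type":"object","properties":{"plan":{"type":"array"},"force":{"type":"number"}},"required":["plan"]}

```bash
mkdir -p pics; python3 - <<'E'
from workcell import *
import cv2,numpy as np
o=get_obs();print({k:np.round(v,4).tolist() for k,v in o.items()})
for n in("scene","top"):
    c=camera(n);cv2.imwrite(f"pics/{n}0.png",c["img"][:,:,::-1]);np.savez(f"{n}0.npz",**c)
    print(np.round(c["mtx"],1).tolist(),np.round(c["extrinsics"],3).tolist())
a=cv2.imread("pics/scene0.png");b=cv2.imread("pics/top0.png")
E
```

```text
{'clock': 0.0, 'joint_pos': [1.1414, 0.3329, -0.0647, 1.461, 0.0216, 1.3499, -0.0885], 'joint_velocities': [0.0017, 0.0005, 0.0007, 0.0004, -0.0006, 0.0012, 0.0005], 'tau': [-0.0001, -62.5435, 0.0494, -39.1614, 0.0163, 0.0098, -0.0], 'position': [0.2471, -0.5737, 0.2305], 'ee_rot': [0.9794, 0.202, -0.0002, -0.0007], 'ft_force': [0.7579, -0.008, -1.3625], 'torque': [0.0069, -0.0122, -0.0037], 'grasp_force': 0.0, 'grip_width': 1.0004}
[[418.9, 0.0, 256.5], [0.0, 418.9, 196.9], [0.0, 0.0, 1.0]] [[0.669, 0.57, -0.477, 1.049], [0.743, -0.526, 0.414, -0.39], [-0.015, -0.631, -0.775, 0.926], [0.0, 0.0, 0.0, 1.0]]
[[396.7, 0.0, 260.1], [0.0, 396.7, 194.6], [0.0, 0.0, 1.0]] [[-0.019, -0.986, 0.166, 0.395], [-0.999, 0.023, 0.026, 0.029], [-0.029, -0.166, -0.986, 1.108], [0.0, 0.0, 0.0, 1.0]]
```

View pics/top0.png

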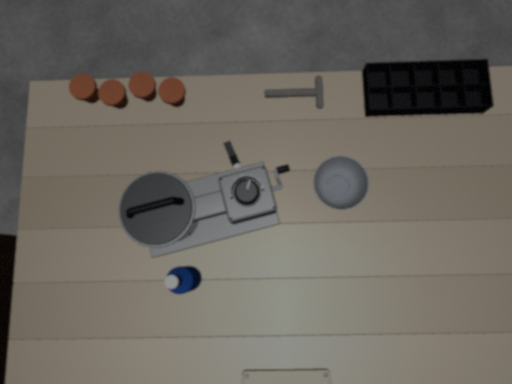

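View pics/scene0.png

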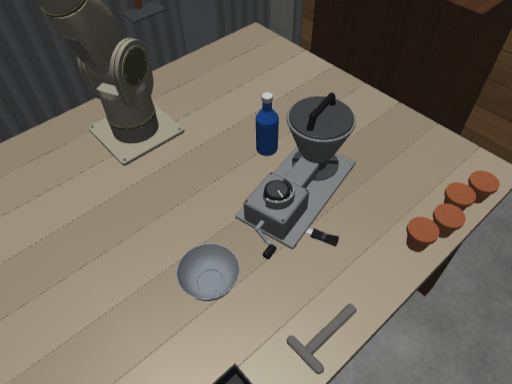

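```bash
python3 - <<'E'
import cv2,numpy as np
a=cv2.imread("pics/scene0.png");b=cv2.imread("pics/top0.png")
f=lambda i:np.clip(255*(i/255.)**.6,0,255).astype(np.uint8)
t=cv2.resize(f(b[155:230,210:300]),None,fx=6,fy=6,interpolation=cv2.INTER_CUBIC)
s=cv2.resize(f(a[165:245,235:325]),None,fx=6,fy=6,interpolation=cv2.INTER_CUBIC)
cv2.imwrite("pics/t1.png",t);cv2.imwrite("pics/s1.png",s)
E
```

```text
(no output)
```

View pics/t1.png

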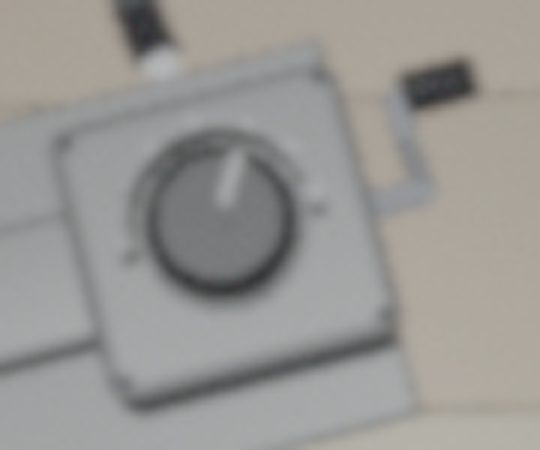

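View pics/s1.png

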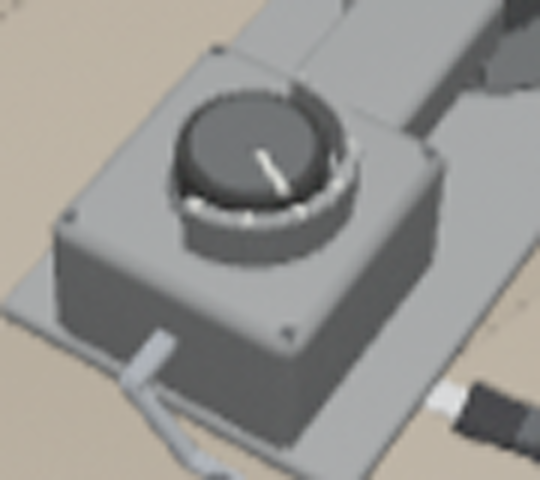

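```bash
cat > h.py <<'E'
import numpy as np,cv2
from scipy.spatial.transform import Rotation as R
from scipy.optimize import least_squares
C={n:np.load(f"{n}0.npz") for n in("scene","top")}
def proj(n,p):
    c=C[n];q=np.linalg.inv(c["extrinsics"])@np.r_[p,1];u=c["mtx"]@q[:3];return u[:2]/u[2]
def w(s,p):
    c,d=np.cos(s[2]),np.sin(s[2]);return np.array([s[0]+c*p[0]-d*p[1],s[1]+d*p[0]+c*p[1],p[2]])
E
python3 - <<'E'
from h import *
obs=[("top",(0,-.105,.1275),(247,191.2)),("scene",(0,-.105,.1275),(276.7,188.7)),("top",(0,.105,.214),(158,209))]
f=lambda s:np.concatenate([proj(n,w(s,p))-q for n,p,q in obs])
r=least_squares(f,[.4,.1,.27]);s=r.x
print(s,r.fun.round(2));np.save("s.npy",s)
print("dial",w(s,(0,-.105,.1275)))
t=C["top"]["img"];o=C["scene"]["img"]
g=lambda i:(255*(i/255.)**.6).astype(np.uint8)[:,:,::-1]
k=6;out=[]
for n,x0,y0,W,H in(("top",210,155,90,75),("scene",235,165,90,75)):
    im=cv2.resize(g(C[n]["img"][y0:y0+H,x0:x0+W]),None,fx=k,fy=k,interpolation=cv2.INTER_CUBIC)
    def line(P,col):
        q=np.array([(proj(n,w(s,p))-(x0,y0)+.5)*k for p in P]).astype(int);cv2.polylines(im,[q],False,col,1)
    a=np.linspace(0,2*np.pi,60)
    line([(.032*np.cos(t),-.105+.032*np.sin(t),.1275) for t in a],(0,0,255))
    line([(.062*i,-.105+.065*j,.1) for i,j in((1,1),(1,-1),(-1,-1),(-1,1),(1,1))],(0,255,0))
    line([(0,-.105,.1275),(.0295*np.cos(-np.pi/6),-.105+.0295*np.sin(-np.pi/6),.1275)],(255,0,0))
    out.append(im[:,:400])
cv2.imwrite("pics/ov.png",np.hstack(out))
E
```

```text
[0.54449701 0.1882219  0.26518461] [ 0.04 -0.95 -1.36  0.71 -1.31  0.33]
dial [0.57201619 0.08689227 0.1275    ]
```

View pics/ov.png

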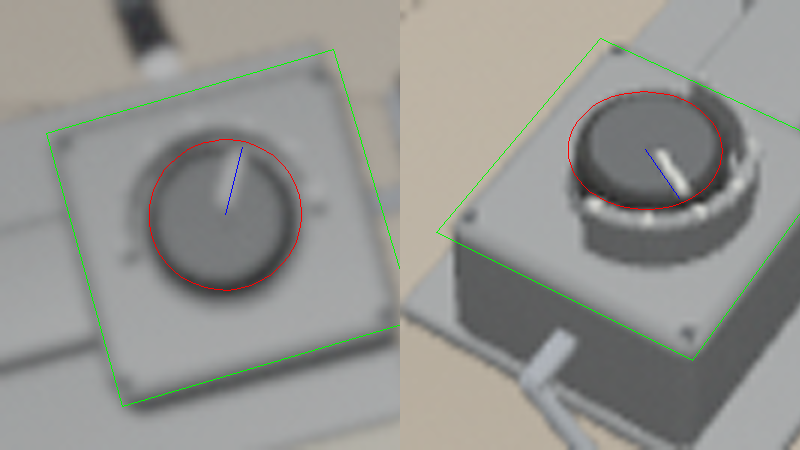

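```bash
cat >> h.py <<'E'
s=np.load("s.npy")
ex=np.array([np.cos(s[2]),np.sin(s[2]),0]);ey=np.array([-ex[1],ex[0],0])
D=np.array([.571,.087,0])
def rel(o,a,b,z):
    T=R.from_quat(o["ee_rot"]);G=R.from_matrix(np.c_[ex,-ey,[0,0,-1]])
    return (T.inv()*G).as_rotvec().round(3).tolist(),T.inv().apply(D+a*ex+b*ey+[0,0,z]-o["position"]).round(4).tolist()
def st(o):
    T=R.from_quat(o["ee_rot"]);d=np.array(o["position"])-D;F=np.array(o["ft_force"])
    return "a,b,z mm",(np.array([d@ex,d@ey,d[2]])*1e3).round(2),"F",np.array([F@ex,F@ey,F[2]]).round(2),"rot",rel(o,0,0,0)[0],"t",o["clock"]
E
python3 -c "
from workcell import *
from h import *
o=get_obs();print(st(o));print(rel(o,-.055,-.0085,.27))"
```

```text
('a,b,z mm', array([-485.66, -552.72,  230.59]), 'F', array([-0.08, -0.45,  0.84]), 'rot', [-0.001, 0.0, 0.142], 't', 0.1)
([-0.001, 0.0, 0.142], [0.5032, -0.478, -0.0388])
```

>>> {"api": "jog_arm", "payload": {"plan": [[[0, 0, 0.02], [0.0, 0.0, -0.03], 0], [[0, 0, 0.04], [0.02, -0.02, -0.039], 0], [[0, 0, 0.06], [0.048, -0.046, -0.039], 0], [[0, 0, 0.08], [0.076, -0.072, -0.039], 0], [[0, 0, 0.1], [0.104, -0.099, -0.039], 0], [[0, 0, 0.12], [0.132, -0.125, -0.039], 0], [[0, 0, 0.142], [0.16, -0.152, -0.039], 0], [[0, 0, 0.142], [0.188, -0.179, -0.039], 0]], "force": 40}}

```text
clock: 0.77
position: [0.3493, -0.3333, 0.27]
ee_rot: [0.991, 0.131, -0.0, -0.0]
ft_force: [1.3, -1.1, 0.1]
grip_width: 0.006
grasp_force: 0.0
```

```bash
python3 -c "
from workcell import *
from h import *
o=get_obs();print(st(o));print(rel(o,-.055,-.0085,.27))"
```

```text
('a,b,z mm', array([-324.09, -347.53,  270.04]), 'F', array([ 0.94, -1.38,  0.13]), 'rot', [-0.0, 0.0, -0.002], 't', 0.7667)
([-0.0, 0.0, -0.002], [0.2684, -0.3396, -0.0])
```

>>> {"api": "jog_arm", "payload": {"plan": [[[0, 0, 0], [0.025, -0.032, 0], 0], [[0, 0, 0], [0.05, -0.064, 0], 0], [[0, 0, 0], [0.075, -0.096, 0], 0], [[0, 0, 0], [0.1, -0.127, 0], 0], [[0, 0, 0], [0.125, -0.159, 0], 0], [[0, 0, 0], [0.15, -0.19, 0], 0], [[0, 0, 0], [0.17, -0.215, 0], 0], [[0, 0, 0], [0.19, -0.24, 0], 0]]}}

```text
clock: 1.43
position: [0.47, -0.0518, 0.2703]
ee_rot: [0.991, 0.132, 0.0, 0.0]
ft_force: [0.9, -0.8, -0.3]
grip_width: -0.001
grasp_force: 0.0
```

```bash
python3 -c "
from workcell import *
from h import *
o=get_obs();print(st(o));print(rel(o,-.055,-.0085,.27))"
```

```text
('a,b,z mm', array([-133.88, -107.47,  270.29]), 'F', array([ 0.71, -1.01, -0.29]), 'rot', [0.0, -0.0, 0.0], 't', 1.4333)
([0.0, -0.0, 0.0], [0.0789, -0.0989, 0.0003])
```

>>> {"api": "jog_arm", "payload": {"plan": [[[0, 0, 0], [0.02, -0.03, 0], 0], [[0, 0, 0], [0.045, -0.06, 0], 0], [[0, 0, 0], [0.065, -0.085, 0], 0], [[0, 0, 0], [0.077, -0.099, 0.01], 0], [[0, 0, 0], [0.077, -0.099, 0.05], 0], [[0, 0, 0], [0.077, -0.099, 0.09], 0], [[0, 0, 0], [0.077, -0.099, 0.12], 0], [[0, 0, 0], [0.077, -0.099, 0.13], 0]]}}

```text
clock: 2.1
position: [0.5154, 0.0614, 0.1356]
ee_rot: [0.991, 0.132, -0.003, -0.0]
ft_force: [-1.1, -0.6, -0.8]
grip_width: -0.005
grasp_force: 0.0
```

```bash
python3 -c "
from workcell import *
from h import *
o=get_obs();print(st(o))
k=5
def cr(n,x0,y0,W,H):
    i=(255*(camera(n)['img'][y0:y0+H,x0:x0+W]/255.)**.6).astype(np.uint8)[:,:,::-1]
    return cv2.resize(i,(400,400),interpolation=cv2.INTER_CUBIC)
cv2.imwrite('pics/pre.png',np.hstack([cr('top',205,150,90,90),cr('scene',235,140,90,90)]))
"
```

```text
('a,b,z mm', array([-60.41, -10.16, 135.63]), 'F', array([-1.23, -0.31, -0.82]), 'rot', [-0.001, 0.007, -0.0], 't', 2.1)
```

View pics/pre.png

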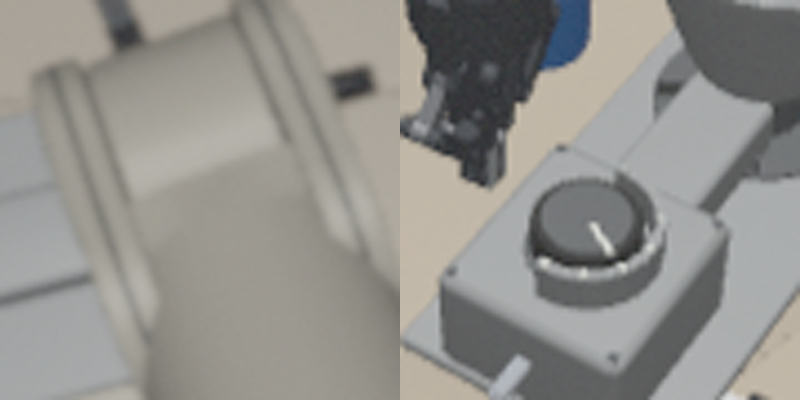

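>>> {"api": "jog_arm", "payload": {"plan": [[[0, 0, 0], [0, 0, 0.01], 0], [[0, 0, 0], [0, 0, 0.02], 0], [[0, 0, 0], [0, 0, 0.028], 0], [[0, 0, 0], [0, 0, 0.028], 0], [[0, 0, 0], [0, 0, 0.028], 0], [[0, 0, 0], [0, 0, 0.028], 0], [[0, 0, 0], [0, 0, 0.028], 0]]}}

```text
clock: 2.78
position: [0.5185, 0.0619, 0.1129]
ee_rot: [0.991, 0.132, 0.0, 0.0]
ft_force: [-0.1, -0.5, 0.5]
grip_width: -0.004
grasp_force: 0.0
```

```bash
python3 -c "
from workcell import *
from h import *
o=get_obs();print(st(o))
p=(proj('scene',o['position'])-(235,140)+.5)*400/90
i=camera('scene')['img'][140:230,235:325,::-1]
i=cv2.resize((255*(i/255.)**.6).astype(np.uint8),(400,400),interpolation=cv2.INTER_CUBIC)
print(p);cv2.circle(i,tuple(int(v) for v in p),2,(0,0,255),-1)
cv2.imwrite('pics/pre2.png',i)
"
```

```text
('a,b,z mm', array([-57.26, -10.49, 112.87]), 'F', array([-0.27, -0.44,  0.49]), 'rot', [0.0, -0.001, -0.0], 't', 2.7833)
[ 85.22813795 208.58497767]
```

View pics/pre2.png

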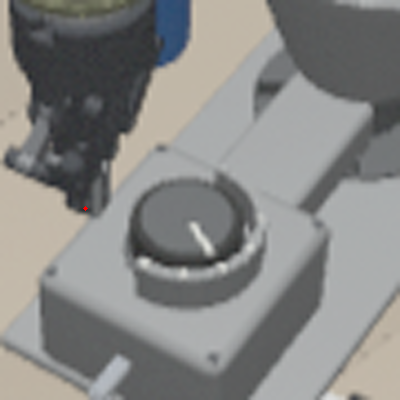

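>>> {"api": "jog_arm", "payload": {"plan": [[[0, 0, 0], [0.003, -0.001, 0], 0], [[0, 0, 0], [0.006, -0.003, 0], 0], [[0, 0, 0], [0.009, -0.003, 0], 0], [[0, 0, 0], [0.011, -0.003, 0], 0], [[0, 0, 0], [0.011, -0.003, 0], 0], [[0, 0, 0], [0.011, -0.003, 0], 0]]}}

```text
clock: 3.33
position: [0.528, 0.0677, 0.1122]
ee_rot: [0.991, 0.132, -0.0, -0.0]
ft_force: [0.2, 0.1, 0.6]
grip_width: 0.005
grasp_force: 0.0
```

>>> {"api": "jog_arm", "payload": {"plan": [[[0, 0, 0], [0.0005, 0, 0], 0], [[0, 0, 0], [0.001, 0, 0], 0], [[0, 0, 0], [0.001, 0, 0], 0], [[0, 0, 0], [0.001, 0, 0], 0]]}}

```text
clock: 3.67
position: [0.5289, 0.0678, 0.1123]
ee_rot: [0.991, 0.132, 0.0, 0.0]
ft_force: [0.6, -0.8, 0.2]
grip_width: 0.002
grasp_force: 0.0
```

```bash
python3 -c "
from workcell import *
from h import *
o=get_obs();print(st(o))"
```

```text
('a,b,z mm', array([-45.66,  -7.51, 112.32]), 'F', array([ 0.34, -0.89,  0.2 ]), 'rot', [0.0, -0.0, -0.0], 't', 3.6667)
```

>>> {"api": "jog_arm", "payload": {"plan": [[[0, 0, 0], [0.0005, 0, 0], 0], [[0, 0, 0], [0.001, 0, 0], 0], [[0, 0, 0], [0.0015, 0, 0], 0], [[0, 0, 0], [0.0015, 0, 0], 0], [[0, 0, 0], [0.0015, 0, 0], 0]]}}

```text
clock: 4.08
position: [0.5304, 0.0683, 0.1123]
ee_rot: [0.991, 0.132, 0.0, 0.0]
ft_force: [-0.4, -0.7, 0.3]
grip_width: -0.001
grasp_force: 0.0
```

>>> {"api": "jog_arm", "payload": {"plan": [[[0, 0, 0], [0.0005, 0, 0], 0], [[0, 0, 0], [0.001, 0, 0], 0], [[0, 0, 0], [0.001, 0, 0], 0], [[0, 0, 0], [0.001, 0, 0], 0]]}}

```text
clock: 4.42
position: [0.5313, 0.0685, 0.1123]
ee_rot: [0.991, 0.132, 0.0, 0.0]
ft_force: [0.6, 0.5, -0.5]
grip_width: 0.001
grasp_force: 0.0
```

```bash
python3 -c "
from workcell import *
from h import *
o=get_obs();print(st(o))"
```

```text
('a,b,z mm', array([-43.11,  -7.43, 112.28]), 'F', array([ 0.75,  0.32, -0.49]), 'rot', [0.0, -0.0, -0.0], 't', 4.4167)
```

>>> {"api": "jog_arm", "payload": {"plan": [[[0, 0, 0], [0.0005, 0, 0], 0], [[0, 0, 0], [0.001, 0, 0], 0], [[0, 0, 0], [0.001, 0, 0], 0], [[0, 0, 0], [0.001, 0, 0], 0]]}}

```text
clock: 4.75
position: [0.5323, 0.0688, 0.1123]
ee_rot: [0.991, 0.132, -0.0, 0.0]
ft_force: [-0.8, -0.4, 0.3]
grip_width: 0.001
grasp_force: 0.0
```

```bash
python3 -c "
from workcell import *
from h import *
o=get_obs();print(st(o))"
```

```text
('a,b,z mm', array([-42.11,  -7.41, 112.29]), 'F', array([-0.91, -0.2 ,  0.28]), 'rot', [0.0, 0.0, -0.0], 't', 4.75)
```

>>> {"api": "jog_arm", "payload": {"plan": [[[0, 0, 0], [0.0005, 0, 0], 0], [[0, 0, 0], [0.001, 0, 0], 0], [[0, 0, 0], [0.001, 0, 0], 0], [[0, 0, 0], [0.001, 0, 0], 0]]}}

```text
clock: 5.08
position: [0.5328, 0.0688, 0.1122]
ee_rot: [0.991, 0.132, -0.001, 0.0]
ft_force: [-4.9, -1.8, 3.6]
grip_width: -0.001
grasp_force: 2.7
```

```bash
python3 -c "
from workcell import *
from h import *
o=get_obs();print(st(o))"
```

```text
('a,b,z mm', array([-41.66,  -7.53, 112.19]), 'F', array([-5.2 , -0.45,  3.57]), 'rot', [0.0, 0.001, -0.0], 't', 5.0833)
```

>>> {"api": "jog_arm", "payload": {"plan": [[[0, 0, 0], [0.0002, -0.0005, 0], 0], [[0, 0, 0], [0.0003, -0.001, 0], 0], [[0, 0, 0], [0.0003, -0.002, 0], 0], [[0, 0, 0], [0.0003, -0.003, 0], 0], [[0, 0, 0], [0.0003, -0.004, 0], 0], [[0, 0, 0], [0.0003, -0.004, 0], 0]]}}

```text
clock: 5.58
position: [0.5316, 0.0722, 0.1122]
ee_rot: [0.991, 0.132, -0.001, 0.001]
ft_force: [-8.0, -4.0, 6.0]
grip_width: -0.004
grasp_force: 4.1
```

```bash
cat > look.py <<'E'
import sys
from workcell import *
from h import *
o=get_obs();print(st(o))
i=camera('scene')['img'][160:225,245:310,::-1]
i=cv2.resize((255*(i/255.)**.6).astype(np.uint8),(520,520),interpolation=cv2.INTER_CUBIC)
cv2.imwrite(f'pics/{sys.argv[1]}.png',i)
j=cv2.resize((255*(C['scene']['img'][160:225,245:310,::-1]/255.)**.6).astype(np.uint8),(520,520),interpolation=cv2.INTER_CUBIC)
# pointer direction: bright pixels on the dial's flat top, mapped to plane z=.1275
c=C['scene'];n=110;H=[]
for m in (j,i):
    src=np.float32([(proj('scene',w(s,(x,-.105+y,.1275)))-(245,160)+.5)*8+[8,0] for x,y in((.04,.04),(.04,-.04),(-.04,-.04),(-.04,.04))])
    M=cv2.getPerspectiveTransform(src,np.float32([(0,0),(400,0),(400,400),(0,400)]))
    r=cv2.warpPerspective(m,M,(400,400));g=r.mean(2)
    yy,xx=np.mgrid[:400,:400];rad=np.hypot(xx-200,yy-200)
    k=(g>165)&(rad<135)
    print('pointer angle from +x clockwise',np.degrees(np.arctan2(xx[k].mean()-200,200-yy[k].mean())).round(1),k.sum());H.append(r)
cv2.imwrite(f'pics/{sys.argv[1]}w.png',np.hstack(H))
E
python3 look.py m1
```

```text
('a,b,z mm', array([-41.9 ,  -3.99, 112.17]), 'F', array([-8.81, -1.74,  5.98]), 'rot', [0.001, 0.002, -0.001], 't', 5.5833)
pointer angle from +x clockwise 22.4 2470
pointer angle from +x clockwise 30.6 2807
```

View pics/m1w.png

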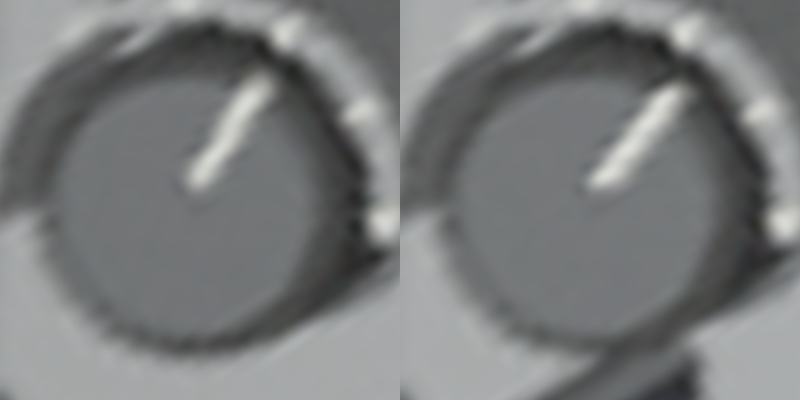

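>>> {"api": "jog_arm", "payload": {"plan": [[[0, 0, 0], [0, -0.001, 0], 0], [[0, 0, 0], [0, -0.002, 0], 0], [[0, 0, 0], [0, -0.003, 0], 0], [[0, 0, 0], [0, -0.004, 0], 0], [[0, 0, 0], [0, -0.004, 0], 0]]}}

```text
clock: 6.05
position: [0.5304, 0.0763, 0.1122]
ee_rot: [0.991, 0.132, -0.001, 0.0]
ft_force: [-8.1, -1.5, 5.5]
grip_width: -0.0
grasp_force: 4.4
```

```bash
python3 look.py m2
```

```text
('a,b,z mm', array([-41.97,   0.33, 112.15]), 'F', array([-8.2 ,  0.67,  5.53]), 'rot', [0.001, 0.002, -0.001], 't', 6.05)
pointer angle from +x clockwise 22.4 2470
pointer angle from +x clockwise 39.6 2896
```

>>> {"api": "jog_arm", "payload": {"plan": [[[0, 0, 0], [0, -0.001, 0], 0], [[0, 0, 0], [0, -0.002, 0], 0], [[0, 0, 0], [0, -0.003, 0], 0], [[0, 0, 0], [0, -0.004, 0], 0], [[0, 0, 0], [0, -0.005, 0], 0], [[0, 0, 0], [0, -0.005, 0], 0]]}}

```text
clock: 6.6
position: [0.5289, 0.0819, 0.112]
ee_rot: [0.991, 0.132, -0.001, 0.0]
ft_force: [-8.2, -0.8, 4.6]
grip_width: -0.001
grasp_force: 4.1
```

```bash
python3 look.py m3
```

```text
('a,b,z mm', array([-41.96,   6.13, 112.04]), 'F', array([-8.16,  1.43,  4.63]), 'rot', [-0.0, 0.003, 0.0], 't', 6.6)
pointer angle from +x clockwise 22.4 2470
pointer angle from +x clockwise 53.1 2687
```

>>> {"api": "jog_arm", "payload": {"plan": [[[0, 0, 0], [-0.002, 0, 0], 0], [[0, 0, 0], [-0.006, 0, 0], 0], [[0, 0, 0], [-0.015, 0, 0], 0], [[0, 0, 0], [-0.025, 0, 0], 0], [[0, 0, 0], [-0.03, 0, -0.02], 0], [[0, 0, 0], [-0.03, 0, -0.05], 0], [[0, 0, 0], [-0.03, 0, -0.08], 0], [[0, 0, 0], [-0.03, 0, -0.08], 0]]}}

```text
clock: 7.32
position: [0.503, 0.0743, 0.1977]
ee_rot: [0.991, 0.132, 0.004, 0.001]
ft_force: [1.1, 0.6, 0.2]
grip_width: 0.004
grasp_force: 0.0
```

```bash
python3 look.py m4
```

```text
('a,b,z mm', array([-68.95,   5.57, 197.74]), 'F', array([1.25, 0.33, 0.19]), 'rot', [0.002, -0.008, -0.0], 't', 7.3167)
pointer angle from +x clockwise 22.4 2470
pointer angle from +x clockwise 59.9 2695
```

View pics/m4w.png

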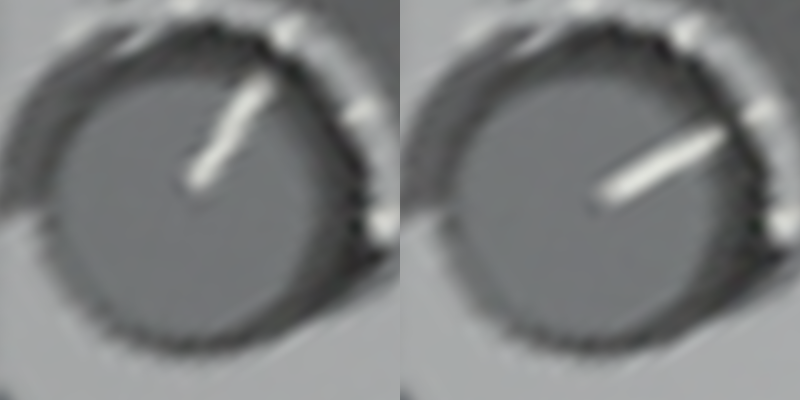

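The pointer line now ends at (722,130), at the next stud (760,108). It started by the stud at (290,30). That is one click, seated, and the finger is clear of the dial.

```bash
python3 -c "
from workcell import *
print(hand_in())"
```

```text
the job is handed in; nothing more can be done
None
```

I turned the rate dial one click clockwise, from position 4 to position 5; the last camera picture shows it seated there with the finger clear of it, and the job is handed in (no verdict came back).

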